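Open the wire feeder's control station and hold its run lever

TASK

Jog the wire feeder: lift the hinged cover of the grey control station by its front tab until it lies back on its stop, then press the lever with the broad flat paddle down to the middle of its travel, where its pointer stands between the two ribs of the small post beside it, and keep it there: the program finishes while the robot is still holding the paddle down, with the cover open. Never push the paddle through to the bottom, and leave the lever with the round knob and the loose things lying around as they are.

Things in the scene. Friction and masses are not known exactly. Their poses are not given: they have to be found in the camera images.
- tray: shallow grey plastic tray (348 x 548 mm inside) dropped into the big blue tote; everything here stands in it. Origin in the middle of its floor's upper face, at z = 0.149; its rim stands 38 mm above the floor, and a ledge along its front (up to world x = 0.40) 31 mm above it, with a spanner, a brush and a tape roll that are fixed there
- station: the control station, fixed: grey box 140 (its x) x 184 (y) x 30 mm high under a hinged grey cover, 82 mm high when shut. Origin at the middle of its underside on the tray floor; z up, -x is the front with the cover's tab. Two lever units stand on it under the cover, one 42 mm left (+y), one 42 mm right; which is which changes
- cover (a joint): hinge angle of the cover, rad: 0 shut, 1.83 on its open stop, leaning a little back. Axis: along the station's y through point cover_hinge. The cover (0.25 kg, hood 146 x 188 x 48 mm, 3 mm walls) falls shut if let go below about 1.1 rad, and falls open onto its stop by itself above that
- cover_hinge (a point): middle of the cover's hinge line: at the rear of the station, 72 mm behind its origin and 34 mm above its underside
- cover_tab (a point): middle of the cover's black pull tab, which sticks 37 mm forward of the front wall: 24 mm wide along the hinge axis, 8 mm thick; this point is 22 mm in front of the wall, 166 mm in front of the hinge line and 26 mm above it when shut (60 mm above the tray floor). x and y axes as the station's when shut; it turns with the cover
- paddle_unit: the lever unit to be worked: steel bracket with the paddle lever, 90 x 36 mm foot. Origin at the middle of the foot's underside, 30 mm above the tray floor; axes as the station's. A post at its front left (+y, centre 29 mm from the lever's middle, 42 mm high) carries two small ribs 17 mm apart; the lever's pointer stands midway between them at half travel
- paddle_lever (a joint): angle of the paddle lever, rad: 0 at rest (sloping up to the front by 0.3 rad), 0.20 middle (run) position, 0.40 bottom stop. It turns about a level axis along the station's y, 42 mm behind the unit's origin and 16 mm above its foot's underside; pressing the paddle down makes it grow. A spring returns it: at the paddle about 3 N to start, 6 N at 0.20, 9 N at the bottom
- paddle_top (a point): middle of the upper face of the black paddle (34 long x 36 wide x 8 mm thick), 75 mm in front of the lever's axis; it goes down by about 15 mm at 0.20 rad and 29 mm at the bottom. At rest it is about 72 mm above the tray floor
- knob_lever (a joint): angle of the other lever, the one with the round knob, rad: 0 at rest, 0.40 pressed to the bottom; same mechanism, to be left alone
- knob_centre (a point): centre of the black ball knob (18 mm across) of the other lever, 73 mm in front of its axis
- feed_wheel_a: black feed wheel, 55 mm across, 14 mm thick, lying flat; origin under its centre; loose bystander in the tray, stays where it is
- roller_a: grey grooved roller, 41 mm across, 26 mm high, standing on its face; origin under its centre; loose bystander in the tray, stays where it is
- carton_ferrule: small brown carton, 50 x 70 x 35 mm; origin under its centre; loose bystander in the tray, stays where it is
- bolt_loose: loose steel bolt standing on its head, 15 mm wide, 27 mm high; origin under its centre; loose bystander in the tray, stays where it is

How it is judged (in metres and radians):
On the way, in this order (a step that is already met when the one before it is completed fails the run):
1. the cover is open on its stop (value of joint cover above 1.75 rad), for 0.3 s.
2. the paddle is pressed to the middle of its travel, cover open (value of joint paddle_lever between 0.13 and 0.27 rad and contact force between any of the fingers, the arm and paddle_unit above 2 N and value of joint cover above 1.7 rad), for 0.5 s.
At the end, for the whole second after the job is handed in: The cover is open on its stop (over 1.70 rad), the robot presses on the paddle lever (over 2 N) and holds it between 0.13 and 0.27 rad, the middle of its 0.40 rad travel, and the knob lever is up (under 0.06 rad) (all of step 2 and value of joint knob_lever below 0.06 rad); the arm keeps its last pose, push and grip.
It fails at once if the paddle was pushed through to the bottom (over 0.35 rad) (value of joint paddle_lever above 0.35 rad).
It fails at once if the lever with the round knob was pressed (over 0.10 rad) (value of joint knob_lever above 0.1 rad).
It fails at once if a loose bystander was moved by more than 30 mm (distance of any of feed_wheel_a, roller_a, carton_ferrule, bolt_loose from where it was at the start of the episode above 0.03 m).
It also fails if it takes over 48 s, if anything falls off the work surface, if the arm or the gripper's body presses on something with over 40 N, if the wrist force passes 120 N, or if a joint passes its speed limit or range.

ROBOT

A 6-joint arm with a two-finger parallel gripper is mounted at the origin on the work surface; the furniture and walls round the work are solid. World frame = base frame: x ahead of the robot, y to its left, z up, the work surface at z = 0. Lengths are in m, angles in degrees, forces in N, time in s.
With the tool pointing down it reaches from about 0.3 to 0.75 m from the base axis. Payload 8.5 kg.
Tool frame: the origin (TCP) lies between the finger pads; the fingertips stand 22 mm ahead of it and the grasp point (between the pads) lies 3 mm ahead of it (env.nose_length is the distance from the TCP to the fingertips, in m); z points along the fingers, x is the direction in which the jaws open and shut, and the axes are right-handed (so a half turn about z gives the same grasp; the last joint's range is limited). The gripper opens to 85 mm and grips with 20 to 120 N. Pads are 22 mm wide; open, the fingers measure 114 mm over their backs; the gripper's body (76 mm by 85 mm) begins 54 mm behind the grasp point. The pads swing forward as they close: fully open they stand 13 mm farther back than shut.
Start: joints at [53.554, 21.807, 74.336, -0, 83.858, -12.336], TCP at [0.225, 0.502, 0.232] pointing down, gripper open.
Joint ranges: [-178.18, 178.18], [-50.72, 133.34], [12.68, 142.11], [-81.47, 261.47], [9.98, 163.14], [-165.26, 165.26]. Speed limits (degrees/s): [136.94, 136.94, 180, 180, 180, 180].

INTERFACE

Orientations are given as a 3x3 rotation matrix whose columns are the frame's x, y, z axes.
In Python, from rig import env gives the robot as it stands.
- The arm moves only by the tool arm_command, never from a script. Its argument "steps" is a list of rows, each an object with "delta_pos": the shift along the world's x, y, z in mm, a list of three; "dr": the turn, a rotation vector about the world's x, y, z in degrees, a list of three. In form: [{"delta_pos": [dx, dy, dz], "dr": [wx, wy, wz]}, ...]. A call has 1 to 20 rows; each row shifts and turns the commanded pose from where the row before left it; what a row does not reach is not made up. A row lasts 1/10 s, in which the tool goes at most 50 mm and 8.59 degrees, less where a joint would pass 70% of its speed; a pose out of reach is approached as far as the arm can. A call with a gripper value outside its range is refused whole. "grip" is the opening, from 0 (shut) to 1 (fully open), set as the call begins (left out, the last holds). The fingers move at their own pace and stop on an object; "squeeze" is the grip in N (left out, the last holds). Time passes only in rows, so rows that do not move let the fingers close. It gives the time, the measured TCP pose, the force and the opening at its end, in the units of the state.
- env.observe(): the state, without advancing time (a new reading comes with each control period).
- env.get_image(name): name is "scene" or "top"; returns the picture (400x640x3 uint8, blue, green, red); there is no depth.
- env.get_calibration(name): a dict with "fx", "fy", "cx", "cy" (pixels), "view" (4x4, takes a point from world to camera coordinates). Camera axes: x right, y up, looking along -z (the intrinsics and any distortion apply to the point x, -y, -z); pixel columns grow to the right and rows downward; lengths in m; the calibration is good to about 2 mm. A picture is of the moment at which its call begins. get_calibration takes no time and is no camera call.
- env.close_job(): hands the job in, once; it reports no verdict.
The state is a dict: "time_s": time; "q": joint angles; "qvel": joint speeds; "joint_efforts": joint torques, N m; "position": TCP position; "tool_rot": TCP orientation; "ft_force": force on the tool from outside, world axes, zero at the start; "wrist_torque": the same for the moment, N m; "grip_width": finger opening in m.
Only numpy, scipy, OpenCV 4.12 (cv2) and the standard library are available. Lean on these libraries where they do the work, as an engineer would, in place of code of your own. Each camera call takes 0.05 s, during which the arm holds its last target. There are 200 camera calls.

## Working session

There is one attempt and no reset: what is moved stays moved. The work goes in short steps, Python scripts to look and compute and a tool call to move; the robot and the scene stay as the last step left them, time stands still between calls to the robot, and variables do not carry over. Pictures are saved under pics/ and viewed, about 8 in all and at most 12, crops included, and the job is handed in when it is done.

Besides the shell and the picture viewer there is one more tool, called after "Emit:" in YAML: its name, and indented under it one key for each argument. arm_command: Moves the arm, as the interface text tells. Its arguments: {"type":"object","properties":{"steps":{"type":"array"},"grip":{"type":"number"},"squeeze":{"type":"number"}},"required":["steps"]}

```bash
mkdir -p pics; ls
python3 - <<'E'
from rig import env
import cv2
for n in("scene","top"):
    cv2.imwrite(f"pics/{n}0.png",env.get_image(n)); c=env.get_calibration(n); print(n,c)
o=env.observe();print(o)
E
```

```text
pics
scene {'fx': 448.3615050654682, 'fy': 448.3615050654682, 'cx': 318.8002783867756, 'cy': 199.66083751418506, 'view': array([[ 0.58236641, -0.81255734, -0.02449343, -0.31261846],
       [ 0.42741076,  0.28042128,  0.85946725, -0.38408385],
       [-0.69149794, -0.51099361,  0.51060368, -0.69062466],
       [ 0.        ,  0.        ,  0.        ,  1.        ]])}
top {'fx': 423.5092873370955, 'fy': 423.5092873370955, 'cx': 318.2181207801785, 'cy': 201.96060687374077, 'view': array([[-0.10963186, -0.99395737, -0.00544   ,  0.01683313],
       [ 0.97390077, -0.10851074,  0.19935572, -0.5594561 ],
       [-0.19874138,  0.01655772,  0.97991209, -0.98294995],
       [ 0.        ,  0.        ,  0.        ,  1.        ]])}
{'time_s': 0.1, 'q': array([ 5.35534382e+01,  2.18385850e+01,  7.43795676e+01, -1.82326035e-03,
        8.38576998e+01, -1.23348644e+01]), 'qvel': array([ 0.04390481, -0.0983516 , -0.07619932,  0.04096801, -0.05297975,
       -0.03032506]), 'joint_efforts': array([ 4.16793235e-03, -4.49221480e+01, -2.31656581e+01, -1.01711967e-04,
        3.70061942e-03, -7.54448621e-06]), 'position': array([0.22452765, 0.50179787, 0.23176484]), 'tool_rot': array([[ 4.08513192e-01,  9.12752098e-01, -7.61026142e-04],
       [ 9.12751490e-01, -4.08513823e-01, -1.08373459e-03],
       [-1.30007072e-03, -2.51907870e-04, -9.99999123e-01]]), 'ft_force': array([-0.17134543,  0.02051027, -0.63782166]), 'wrist_torque': array([ 0.04071305, -0.00644739,  0.01404443]), 'grip_width': 0.08566258077435679}
```

View pics/scene0.png

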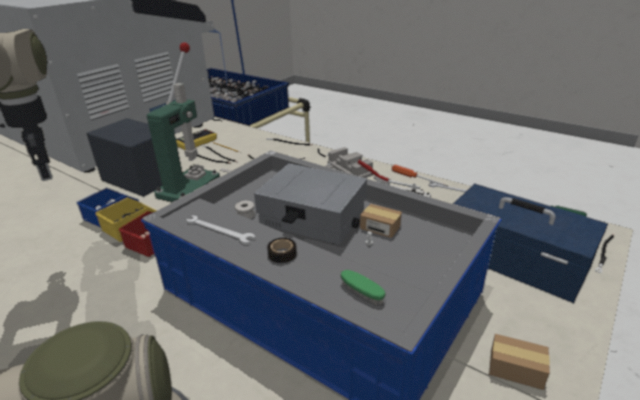

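View pics/top0.png

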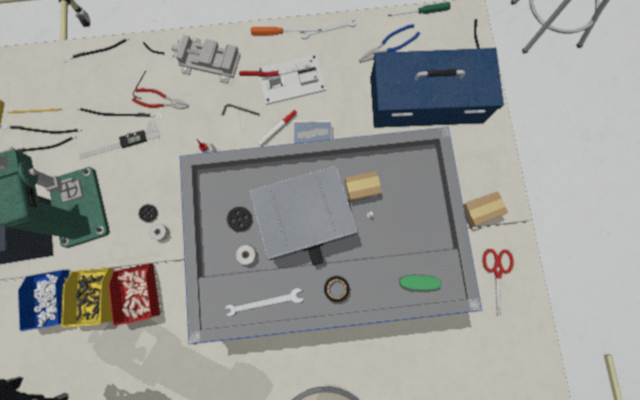

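The scene view shows the station shut with its tab to the front. In the top view the cover corners are near (250,188), (338,168), (357,237) and (268,258), and the tab is at about (317,256). The carton is to its right, the wheel and roller to its left, and the tape roll on the ledge at (337,289). Next I'll refine these numbers.

```bash
cat > h.py <<'E'
import numpy as np, cv2
from rig import env
def ray(n,uv):
    c=env.get_calibration(n);V=c["view"];R=V[:3,:3]
    d=np.array([(uv[0]-c["cx"])/c["fx"],-(uv[1]-c["cy"])/c["fy"],-1.]);return -R.T@V[:3,3],R.T@d
def onz(n,uv,z):
    o,d=ray(n,uv);return o+d*(z-o[2])/d[2]
def proj(n,p):
    c=env.get_calibration(n);q=c["view"]@np.append(p,1);return np.array([c["cx"]-c["fx"]*q[0]/q[2],c["cy"]+c["fy"]*q[1]/q[2]])
E
python3 - <<'E'
from h import *
im=cv2.imread("pics/top0.png");g=cv2.cvtColor(im,6)
for v in (75,165,180,200,215,250): print(v,g[v,240:370:4])
m=(cv2.inRange(g,0,50)); m[:240]=0;m[275:]=0;m[:,:300]=0;m[:,335:]=0
print(cv2.boundingRect(m), cv2.minAreaRect(cv2.findNonZero(m)))
c=[onz("top",p,.231) for p in((250,188),(338,168),(357,237),(268,258))]
print(np.round(c,3)); print([np.round(np.linalg.norm(c[i]-c[i-1]),3) for i in range(4)])
print(onz("top",(317,256),.209))
cv2.imwrite("pics/c0.png",cv2.resize(im[150:310,220:400],None,fx=4,fy=3.75,interpolation=2))
s=cv2.imread("pics/scene0.png");cv2.imwrite("pics/s0.png",cv2.resize(s[150:270,230:410],None,fx=4,fy=4,interpolation=2))
E
```

```text
75 [108  95  90  92  90  58  50  66  72  80 153 189 193 192 189 186 191 192
 191 173 190 185 186 187 187 185 181 184 182 183 186 187 187]
165 [ 73  78  85  81  81  88  91  89  92  94 115 130 132 128 130 132 132 133
 131 131 131 131 130 135 135 130 132 131 130 129 131 132 131]
180 [131 134 134 135 132 132 132 132 134 131 137 139 143 138 140 141 139 141
 141 139 134 138 141 144 144 139 120 144 150 163 173 173 174]
200 [133 133 133 143 145 144 145 142 142 137 141 138 140 140 142 143 143 144
 143 144 144 139 143 145 145 142 141  76  78  81  84  83  88]
215 [ 46  36  47 105 146 140 141 138 138 137 137 140 140 142 143 142 145 143
 146 145 145 144 142 144 146 142 144 140 141 130 130 130 176]
250 [193 166 185 181 119 133 140 139 137 139 140 137 143 151 122  78  42  44
  42  44  59  88  88  88  85  87  92 103 121 133 134 132 131]
(303, 244, 21, 21) ((315.36700439453125, 254.88992309570312), (17.815568923950195, 20.880613327026367), 73.3007583618164)
[[ 0.567  0.094  0.231]
 [ 0.589 -0.09   0.231]
 [ 0.443 -0.111  0.231]
 [ 0.421  0.069  0.231]]
[np.float64(0.148), np.float64(0.186), np.float64(0.148), np.float64(0.182)]
[ 0.41575713 -0.02757355  0.209     ]
```

View pics/c0.png

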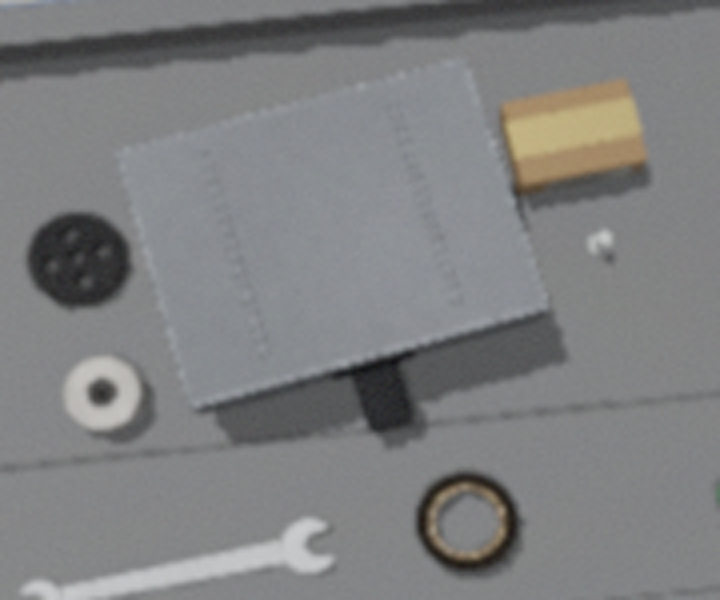

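The crop shows a clean cover outline. The tab runs from about (315,246.5) to its tip at (317.8,264.1). The carton and feed wheel lie close to the sides, and the tape roll is in front and to the right.

Run:
```python
from h import *
c=[onz("top",p,.231) for p in((250,190.5),(335.5,166),(357,232.1),(269.5,258.8))]
print(np.round(c,3)); print([np.round(np.linalg.norm(c[i]-c[i-1]),3) for i in range(4)])
for a,b in((3,0),(2,1)):
    d=c[b]-c[a];print("yaw",np.degrees(np.arctan2(d[1],d[0])))
for a,b in((1,0),(2,3)):
    d=c[b]-c[a];print("yaw",np.degrees(np.arctan2(-d[0],d[1])))
m=np.mean(c,0);print("mid",m)
tip=onz("top",(317.8,264.1),.213);base=onz("top",(315,246.5),.213);print(tip,base)
for y in (-14,-15,-16):
    X=np.array([np.cos(np.radians(y)),np.sin(np.radians(y)),0]);h=m+72*.001*X
    t=m-(.073+.022)*X; print(y,"tab from cover",t,"tab from tip",tip+.015*X)
print(onz("top",(337,289),.19))
```

```text
[[ 0.562  0.094  0.231]
 [ 0.594 -0.086  0.231]
 [ 0.453 -0.112  0.231]
 [ 0.419  0.067  0.231]]
[np.float64(0.145), np.float64(0.183), np.float64(0.144), np.float64(0.182)]
yaw 10.95582135980228
yaw 10.661239441541667
yaw 10.158158282831568
yaw 10.65064843590888
mid [ 0.50683778 -0.00938379  0.231     ]
[ 0.39913247 -0.02740569  0.213     ] [ 0.43500538 -0.02562761  0.213     ]
-14 tab from cover [0.41465969 0.01359879 0.231     ] tab from tip [ 0.4136869  -0.03103452  0.213     ]
-15 tab from cover [0.41507483 0.01520402 0.231     ] tab from tip [ 0.41362135 -0.03128797  0.213     ]
-16 tab from cover [0.41551792 0.01680176 0.231     ] tab from tip [ 0.41355139 -0.03154025  0.213     ]
[ 0.34590893 -0.06091992  0.19      ]
```

View pics/s0.png

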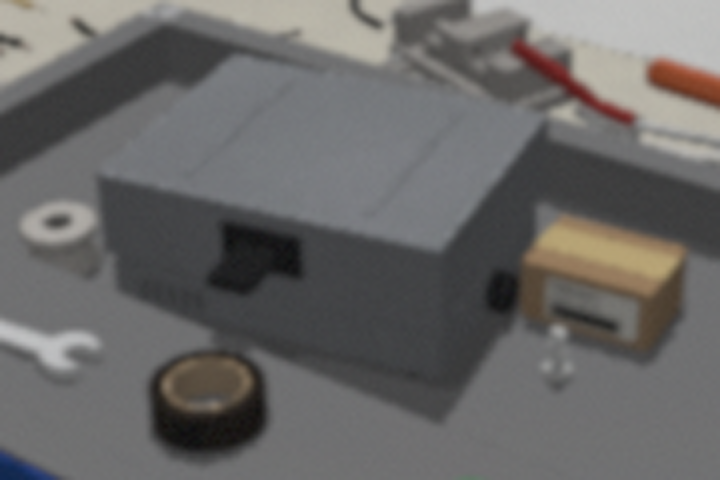

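Station yaw is about +10.5°, and the two tab estimates agree within 2 mm: tab ≈ (0.4136, -0.0257, 0.209). The scene crop confirms the tab is free, with the tape roll standing in front and to the right. I'll plan a side grip with the tool tilted 30°.

```bash
cat >> h.py <<'E'
from scipy.spatial.transform import Rotation as Ro
yaw=np.radians(10.5);X=np.array([np.cos(yaw),np.sin(yaw),0]);Y=np.array([-np.sin(yaw),np.cos(yaw),0]);Z=np.array([0,0,1.])
tab=np.array([.4136,-.0257,.209]);H=tab+.166*X-.026*Z
def Rt(t):
    t=np.radians(t);a=np.sin(t)*X-np.cos(t)*Z;return np.c_[Y,np.cross(a,Y),a]
def tcp(th,t,out=.006,ahead=.007):
    r=Ro.from_rotvec(Y*np.radians(th)); return H+r.apply(tab-out*X-H)-ahead*Rt(t)[:,2]
def delta(R1,o=None):
    o=o or env.observe();return np.degrees((Ro.from_matrix(R1)*Ro.from_matrix(o["tool_rot"]).inv()).as_rotvec())
E
python3 - <<'E'
from h import *
np.set_printoptions(precision=2,suppress=True)
print(delta(Rt(30)), tcp(0,30)*1000, (tcp(0,30)-env.observe()["position"])*1000)
p=tcp(0,30)
for th,t in [(5*i,30-4*i) for i in range(1,17)]:
    q=tcp(th,t);print(th,t,(q-p)*1000);p=q
E
```

```text
[ -3.54 -30.26  33.83] [404.26 -27.43 215.06] [ 179.73 -529.23  -16.7 ]
5 26 [ 3.3   0.61 15.12]
10 22 [ 4.58  0.85 14.78]
15 18 [ 5.82  1.08 14.33]
20 14 [ 7.03  1.3  13.76]
25 10 [ 8.18  1.52 13.1 ]
30 6 [ 9.27  1.72 12.33]
35 2 [10.29  1.91 11.47]
40 -2 [11.23  2.08 10.52]
45 -6 [12.09  2.24  9.5 ]
50 -10 [12.86  2.38  8.4 ]
55 -14 [13.53  2.51  7.23]
60 -18 [14.1   2.61  6.01]
65 -22 [14.57  2.7   4.75]
70 -26 [14.92  2.77  3.45]
75 -30 [15.17  2.81  2.12]
80 -34 [15.29  2.83  0.77]
```

Emit:
arm_command:
  steps:
    - {"delta_pos":[0,0,32],"dr":[0,0,0]}
    - {"delta_pos":[0,0,32],"dr":[0,0,0]}
    - {"delta_pos":[14,-44,0],"dr":[-0.295,-2.52,2.82]}
    - {"delta_pos":[14,-44,0],"dr":[-0.295,-2.52,2.82]}
    - {"delta_pos":[14,-44,0],"dr":[-0.295,-2.52,2.82]}
    - {"delta_pos":[14,-44,0],"dr":[-0.295,-2.52,2.82]}
    - {"delta_pos":[14,-44,0],"dr":[-0.295,-2.52,2.82]}
    - {"delta_pos":[14,-44,0],"dr":[-0.295,-2.52,2.82]}
    - {"delta_pos":[14,-44,0],"dr":[-0.295,-2.52,2.82]}
    - {"delta_pos":[14,-44,0],"dr":[-0.295,-2.52,2.82]}
    - {"delta_pos":[14,-44,0],"dr":[-0.295,-2.52,2.82]}
    - {"delta_pos":[14,-44,0],"dr":[-0.295,-2.52,2.82]}
    - {"delta_pos":[0,-44,0],"dr":[-0.295,-2.52,2.82]}
    - {"delta_pos":[0,-44,0],"dr":[-0.295,-2.52,2.82]}
    - {"delta_pos":[0,0,0],"dr":[0,0,0]}
    - {"delta_pos":[0,0,0],"dr":[0,0,0]}
    - {"delta_pos":[0,0,0],"dr":[0,0,0]}
  grip: 0.65
  squeeze: 40

```text
time_s: 1.8
position: [0.3598, 0.0163, 0.2953]
tool_rot: [[-0.141, 0.882, 0.449], [0.99, 0.116, 0.082], [0.02, 0.456, -0.89]]
ft_force: [-0.4, 0.3, -0.1]
grip_width: 0.0558
```

Run:
```python
from h import *
np.set_printoptions(precision=2,suppress=True)
o=env.observe();print(delta(Rt(30),o),(tcp(0,30)-o["position"])*1000,o["grip_width"],o["q"],o["time_s"],Rt(30)[:,2])
im=env.get_image("top");cv2.imwrite("pics/c1.png",cv2.resize(im[150:310,220:400],None,fx=4,fy=3.75,interpolation=2))
```

```text
[-0.67 -2.99  2.38] [ 44.45 -43.75 -80.27] 0.05582016788757221 [ -29.8   -13.77  107.95   18.86   65.6  -132.38] 1.8 [ 0.49  0.09 -0.87]
```

Emit:
arm_command:
  steps:
    - {"delta_pos":[0,-12,0],"dr":[-0.22,-1.0,0.8]}
    - {"delta_pos":[0,-12,0],"dr":[-0.22,-1.0,0.8]}
    - {"delta_pos":[0,-12,0],"dr":[-0.22,-1.0,0.8]}
    - {"delta_pos":[0,0,0],"dr":[0,0,0]}
    - {"delta_pos":[11,2,-20],"dr":[0,0,0]}
    - {"delta_pos":[11,2,-20],"dr":[0,0,0]}
    - {"delta_pos":[0,0,0],"dr":[0,0,0]}
    - {"delta_pos":[0,0,0],"dr":[0,0,0]}

```text
time_s: 2.65
position: [0.3819, -0.0155, 0.2557]
tool_rot: [[-0.184, 0.851, 0.491], [0.983, 0.159, 0.092], [0.0, 0.5, -0.866]]
ft_force: [-0.2, 0.1, 0.4]
grip_width: 0.0554
```

Run:
```python
from h import *
np.set_printoptions(precision=2,suppress=True)
o=env.observe();print(delta(Rt(30),o),(tcp(0,30)-o["position"])*1000,o["grip_width"],o["q"],o["time_s"],Rt(30)[:,2])
im=env.get_image("top");s=env.get_image("scene")
cv2.imwrite("pics/c1.png",np.hstack([cv2.resize(im[200:300,270:370],(400,400),interpolation=2),cv2.resize(s[150:250,240:340],(400,400),interpolation=2)]))
```

```text
[-0.02 -0.   -0.1 ] [ 22.34 -11.92 -40.68] 0.055361129677417 [ -35.7    -9.24  112.8    25.43   57.41 -146.55] 2.65 [ 0.49  0.09 -0.87]
```

View pics/c1.png

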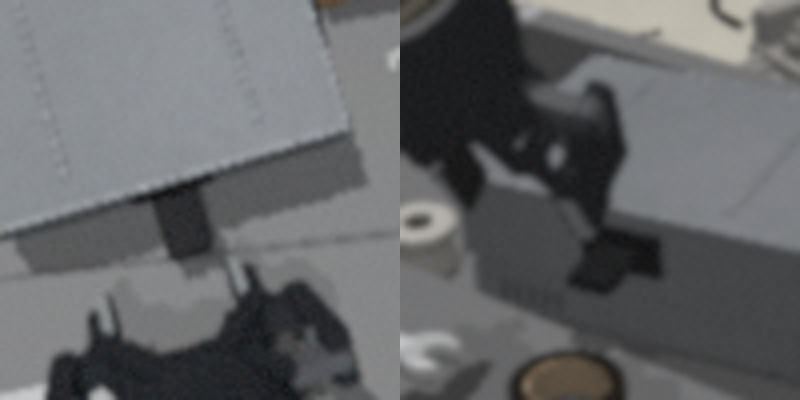

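The tool yaw matches the tab, and the fingers are about 16 mm to its left, as the numbers say. I'll correct that sideways, then go in and grip.

Emit:
arm_command:
  steps:
    - {"delta_pos":[0,-8,0],"dr":[0,0,0]}
    - {"delta_pos":[0,-8,0],"dr":[0,0,0]}
    - {"delta_pos":[0,0,0],"dr":[0,0,0]}
    - {"delta_pos":[7,1,-13],"dr":[0,0,0]}
    - {"delta_pos":[7,1,-13],"dr":[0,0,0]}
    - {"delta_pos":[7,2,-13],"dr":[0,0,0]}
    - {"delta_pos":[1,0,-2],"dr":[0,0,0]}
    - {"delta_pos":[0,0,0],"dr":[0,0,0]}
    - {"delta_pos":[0,0,0],"dr":[0,0,0]}

```text
time_s: 3.65
position: [0.404, -0.029, 0.215]
tool_rot: [[-0.181, 0.851, 0.493], [0.983, 0.157, 0.09], [-0.001, 0.501, -0.865]]
ft_force: [-0.4, -0.3, -0.4]
grip_width: 0.0556
```

Run:
```python
from h import *
np.set_printoptions(precision=2,suppress=True)
o=env.observe();print(delta(Rt(30),o),(tcp(0,30)-o["position"])*1000,o["ft_force"],o["q"],o["time_s"])
```

```text
[0.05 0.09 0.07] [0.27 1.61 0.04] [-0.44 -0.25 -0.39] [ -35.22   -2.97  115.49   28.28   49.03 -150.97] 3.65
```

Emit:
arm_command:
  steps:
    - {"delta_pos":[0,0,0],"dr":[0,0,0]}
    - {"delta_pos":[0,0,0],"dr":[0,0,0]}
    - {"delta_pos":[0,0,0],"dr":[0,0,0]}
    - {"delta_pos":[0,0,0],"dr":[0,0,0]}
    - {"delta_pos":[0,0,0],"dr":[0,0,0]}
  grip: 0
  squeeze: 45

```text
time_s: 4.15
position: [0.4043, -0.0289, 0.2157]
tool_rot: [[-0.182, 0.85, 0.495], [0.983, 0.158, 0.089], [-0.002, 0.503, -0.865]]
ft_force: [-9.0, 1.0, 13.6]
grip_width: 0.0004
```

Run:
```python
from h import *
im=env.get_image("top");s=env.get_image("scene");print(env.observe()["ft_force"])
cv2.imwrite("pics/c2.png",np.hstack([cv2.resize(im[200:300,270:370],(400,400),interpolation=2),cv2.resize(s[150:250,240:340],(400,400),interpolation=2)]))
```

```text
[-7.67802185  0.52062353 13.46257053]
```

View pics/c2.png

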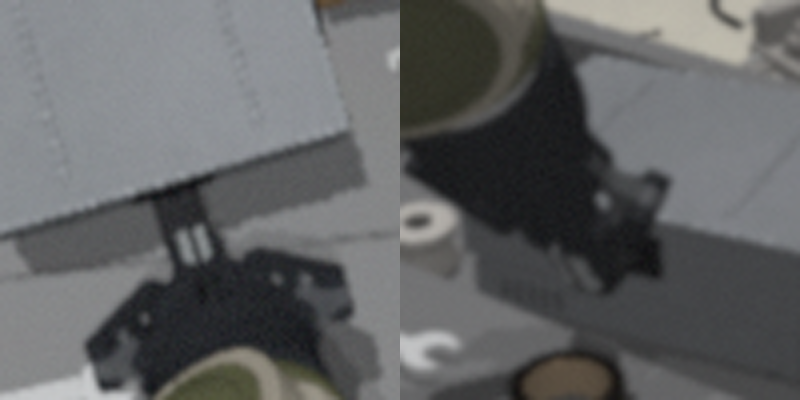

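Run:
```python
from h import *
np.set_printoptions(precision=1,suppress=True)
print("nose",env.nose_length)
tp=tab-.015*X
for dz in (0.004,.012,.02): print(dz,[(proj(n,tp+dz*Z+s*.012*Y)-np.array([270,200] if n=="top" else [240,150]))*4 + (0 if n=="top" else np.array([400,0])) for n in("top","scene") for s in(1,-1)])
# rear of the station: cover top corners in scene, s0 crop coords
for k,(a,b) in {"FL":(-.146,.094),"FR":(-.146,-.094),"RL":(0,.094),"RR":(0,-.094)}.items():
    P=H+(a+.002)*X+b*Y; P[2]=.231; print(k,(proj("scene",P)-[230,150])*4,(proj("top",P)-[220,150])*[4,3.75])
o=env.observe();tip=o["position"]+.022*o["tool_rot"][:,2];print(tip)
for d in(.003,.012,.022):
    t=o["position"]+d*o["tool_rot"][:,2];print(d,t,(proj("top",t)-[270,200])*4,(proj("scene",t)-[240,150])*4+[400,0])
```

```text
nose 0.022
0.004 [array([170.5, 263.7]), array([216.1, 249.8]), array([560.1, 275.1]), array([604.9, 286.1])]
0.012 [array([170.2, 262.9]), array([216.2, 248.8]), array([558.9, 260.9]), array([603.9, 271.7])]
0.02 [array([169.9, 262. ]), array([216.3, 247.9]), array([557.7, 246.5]), array([602.9, 257.3])]
FL [ 91.  172.7] [189.7 410.6]
FR [437.4 251.1] [551.4 308. ]
RL [230.5  53.5] [113.8 152.6]
RR [545.7 113.5] [464.8  56.3]
[ 0.4 -0.   0.2]
0.003 [ 0.4 -0.   0.2] [192.1 243. ] [591.8 273.8]
0.012 [ 0.4 -0.   0.2] [189.7 235.4] [597.3 282.7]
0.022 [ 0.4 -0.   0.2] [187.  227.2] [603.4 292.4]
```

The model projects within about 2 mm, but the fingers shut on or over the tab instead of round it, probably because the partly open pads sat too far back. I'll reopen, go about 10 mm deeper and close again.

Emit:
arm_command:
  steps:
    - {"delta_pos":[-10,-2,18],"dr":[0,0,0]}
    - {"delta_pos":[-10,-2,18],"dr":[0,0,0]}
    - {"delta_pos":[0,0,0],"dr":[0,0,0]}
    - {"delta_pos":[0,0,0],"dr":[0,0,0]}
    - {"delta_pos":[0,0,0],"dr":[0,0,0]}
    - {"delta_pos":[0,0,0],"dr":[0,0,0]}
  grip: 0.65

```text
time_s: 4.85
position: [0.384, -0.0325, 0.2497]
tool_rot: [[-0.182, 0.852, 0.491], [0.983, 0.157, 0.091], [0.001, 0.5, -0.866]]
ft_force: [-0.5, 1.3, 0.4]
grip_width: 0.0551
```

Run:
```python
from h import *
np.set_printoptions(precision=2,suppress=True)
o=env.observe();print(delta(Rt(30),o),(tcp(0,30,.006,-.003)-o["position"])*1000,o["ft_force"],o["q"],o["time_s"],o["grip_width"])
im=env.get_image("top");s=env.get_image("scene")
cv2.imwrite("pics/c3.png",np.hstack([cv2.resize(im[200:300,270:370],(400,400),interpolation=2),cv2.resize(s[150:250,240:340],(400,400),interpolation=2)]))
```

```text
[-0.04 -0.02  0.04] [ 25.2    6.02 -43.33] [-0.54  1.28  0.45] [ -38.68   -8.14  113.07   26.69   57.41 -150.18] 4.85 0.055052430288753715
```

View pics/c3.png

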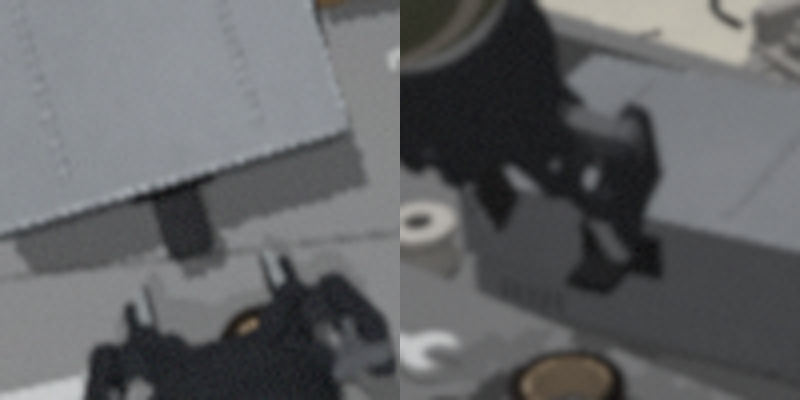

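The tab is undisturbed (tip at crop (193,256)) and the fingers straddle its line. I'll go in deeper.

Emit:
arm_command:
  steps:
    - {"delta_pos":[6,2,-11],"dr":[0,0,0]}
    - {"delta_pos":[6,2,-11],"dr":[0,0,0]}
    - {"delta_pos":[6,1,-11],"dr":[0,0,0]}
    - {"delta_pos":[7,1,-11],"dr":[0,0,0]}
    - {"delta_pos":[0,0,0],"dr":[0,0,0]}
    - {"delta_pos":[0,0,0],"dr":[0,0,0]}

```text
time_s: 5.55
position: [0.4089, -0.0266, 0.2064]
tool_rot: [[-0.182, 0.852, 0.492], [0.983, 0.157, 0.091], [0.0, 0.5, -0.866]]
ft_force: [0.3, 0.1, 0.4]
grip_width: 0.0554
```

Emit:
arm_command:
  steps:
    - {"delta_pos":[0,0,0],"dr":[0,0,0]}
    - {"delta_pos":[0,0,0],"dr":[0,0,0]}
    - {"delta_pos":[0,0,0],"dr":[0,0,0]}
    - {"delta_pos":[0,0,0],"dr":[0,0,0]}
    - {"delta_pos":[0,0,0],"dr":[0,0,0]}
  grip: 0

```text
time_s: 6.05
position: [0.4086, -0.0261, 0.207]
tool_rot: [[-0.182, 0.851, 0.493], [0.983, 0.157, 0.092], [0.0, 0.501, -0.865]]
ft_force: [-4.9, 3.9, 7.9]
grip_width: 0.0225
```

Run:
```python
from h import *
np.set_printoptions(precision=1,suppress=True)
p0=env.observe()["position"]
p=p0
for i in range(1,20):
    q=H+Ro.from_rotvec(Y*np.radians(4*i)).apply(p0-H);print(4*i,(q-p)*1000);p=q
```

```text
4 [ 2.1  0.4 11.9]
8 [ 2.9  0.5 11.7]
12 [ 3.7  0.7 11.5]
16 [ 4.4  0.8 11.2]
20 [ 5.2  1.  10.8]
24 [ 5.9  1.1 10.4]
28 [ 6.6  1.2 10. ]
32 [7.3 1.4 9.5]
36 [7.9 1.5 9. ]
40 [8.5 1.6 8.4]
44 [9.1 1.7 7.7]
48 [9.6 1.8 7.1]
52 [10.   1.9  6.4]
56 [10.5  1.9  5.7]
60 [10.8  2.   4.9]
64 [11.1  2.1  4.1]
68 [11.4  2.1  3.3]
72 [11.6  2.1  2.5]
76 [11.7  2.2  1.7]
```

Emit:
arm_command:
  steps:
    - {"delta_pos":[2.1,0.4,11.9],"dr":[-0.73,3.93,0]}
    - {"delta_pos":[2.9,0.5,11.7],"dr":[-0.73,3.93,0]}
    - {"delta_pos":[3.7,0.7,11.5],"dr":[-0.73,3.93,0]}
    - {"delta_pos":[4.4,0.8,11.2],"dr":[-0.73,3.93,0]}
    - {"delta_pos":[0,0,0],"dr":[0,0,0]}
  squeeze: 60

```text
time_s: 6.55
position: [0.4218, -0.0237, 0.2538]
tool_rot: [[-0.183, 0.954, 0.235], [0.983, 0.178, 0.044], [-0.0, 0.239, -0.971]]
ft_force: [-7.7, 0.6, 2.3]
grip_width: 0.0215
```

Emit:
arm_command:
  steps:
    - {"delta_pos":[5.2,1.0,10.8],"dr":[-0.73,3.93,0]}
    - {"delta_pos":[5.9,1.1,10.4],"dr":[-0.73,3.93,0]}
    - {"delta_pos":[6.6,1.2,10.0],"dr":[-0.73,3.93,0]}
    - {"delta_pos":[7.3,1.4,9.5],"dr":[-0.73,3.93,0]}
    - {"delta_pos":[7.9,1.5,9.0],"dr":[-0.73,3.93,0]}
    - {"delta_pos":[8.5,1.6,8.4],"dr":[-0.73,3.93,0]}
    - {"delta_pos":[0,0,0],"dr":[0,0,0]}

```text
time_s: 7.25
position: [0.4634, -0.0161, 0.3119]
tool_rot: [[-0.182, 0.968, -0.173], [0.983, 0.179, -0.032], [-0.0, -0.176, -0.984]]
ft_force: [-8.1, 0.9, 8.3]
grip_width: 0.0218
```

Run:
```python
from h import *
o=env.observe();print(o["q"].round(1),o["ft_force"].round(1),o["grip_width"])
im=env.get_image("top");s=env.get_image("scene")
cv2.imwrite("pics/c4.png",np.hstack([cv2.resize(im[120:300,220:400],(400,400),interpolation=2),cv2.resize(s[100:260,230:390],(400,400),interpolation=2)]))
```

```text
[ -14.3   14.9   72.1   -4.3  102.2 -115.3] [-8.1  0.9  8.3] 0.02177834085684739
```

View pics/c4.png

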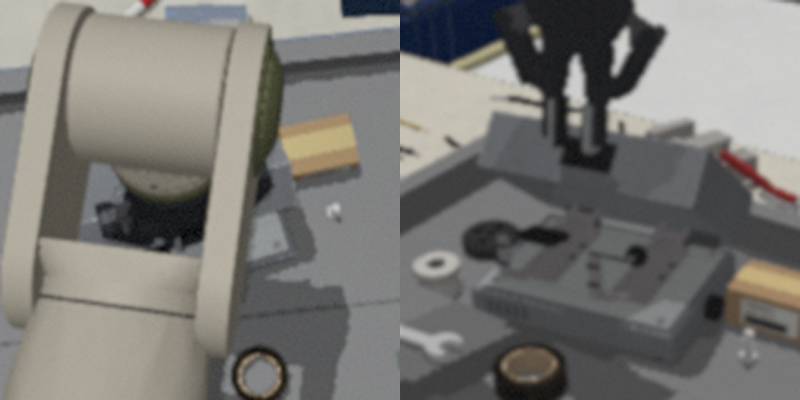

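The cover is up about 40° and firmly gripped. The paddle is the left (+y) unit and the knob the right one, at crop (635,255). I'll continue.

Emit:
arm_command:
  steps:
    - {"delta_pos":[9.1,1.7,7.7],"dr":[-0.73,3.93,0]}
    - {"delta_pos":[9.6,1.8,7.1],"dr":[-0.73,3.93,0]}
    - {"delta_pos":[10.0,1.9,6.4],"dr":[-0.73,3.93,0]}
    - {"delta_pos":[10.5,1.9,5.7],"dr":[-0.73,3.93,0]}
    - {"delta_pos":[10.8,2.0,4.9],"dr":[-0.73,3.93,0]}
    - {"delta_pos":[11.1,2.1,4.1],"dr":[-0.73,3.93,0]}
    - {"delta_pos":[11.4,2.1,3.3],"dr":[-0.73,3.93,0]}
    - {"delta_pos":[11.6,2.1,2.5],"dr":[-0.73,3.93,0]}
    - {"delta_pos":[11.7,2.2,1.7],"dr":[-0.73,3.93,0]}
    - {"delta_pos":[11.8,2.2,0.9],"dr":[-0.73,3.93,0]}
    - {"delta_pos":[0,0,0],"dr":[0,0,0]}

```text
time_s: 8.45
position: [0.5712, 0.0036, 0.3564]
tool_rot: [[-0.179, 0.632, -0.754], [0.984, 0.113, -0.138], [-0.002, -0.767, -0.642]]
ft_force: [-1.4, 1.4, 13.0]
grip_width: 0.0222
```

Emit:
arm_command:
  steps:
    - {"delta_pos":[11.8,2.2,0],"dr":[0,0,0]}
    - {"delta_pos":[11.8,2.2,-1],"dr":[0,0,0]}
    - {"delta_pos":[0,0,0],"dr":[0,0,0]}

```text
time_s: 8.75
position: [0.5951, 0.008, 0.3538]
tool_rot: [[-0.183, 0.633, -0.752], [0.983, 0.118, -0.14], [0.0, -0.765, -0.644]]
ft_force: [-0.1, -1.0, 2.7]
grip_width: 0.0217
```

Emit:
arm_command:
  steps:
    - {"delta_pos":[0,0,0],"dr":[0,0,0]}
    - {"delta_pos":[0,0,0],"dr":[0,0,0]}
    - {"delta_pos":[0,0,30],"dr":[0,0,0]}
    - {"delta_pos":[0,0,30],"dr":[0,0,0]}
    - {"delta_pos":[0,0,30],"dr":[0,0,0]}
    - {"delta_pos":[0,0,0],"dr":[0,0,0]}
    - {"delta_pos":[0,0,0],"dr":[0,0,0]}
  grip: 0.8

```text
time_s: 9.45
position: [0.5608, 0.0027, 0.4234]
tool_rot: [[-0.189, 0.637, -0.747], [0.982, 0.117, -0.148], [-0.007, -0.762, -0.648]]
ft_force: [0.2, 0.6, 0.2]
grip_width: 0.0684
```

Run:
```python
from h import *
np.set_printoptions(precision=2,suppress=True)
o=env.observe();print(o["position"],delta(Rt(0),o),o["q"].round(1),o["ft_force"].round(1),o["grip_width"],o["time_s"])
s=env.get_image("scene")
cv2.imwrite("pics/c5.png",cv2.resize(s[60:260,200:440],(720,600),interpolation=2))
S=H-.072*X-.034*Z; print("station",S)
U=S+.042*Y+.030*Z; ax=U-.042*X+.016*Z  # unit, lever axis guess rear(+X)
ax=U+.042*X+.016*Z
top=U-.033*X;top[2]=.149+.072;print("paddle_top",top)
print("in crop",(proj("scene",top)-[200,60])*3,"knob",(proj("scene",top-.084*Y)-[200,60])*3)
```

```text
[0.56 0.   0.42] [  9.57 -48.68  -0.2 ] [  -5.9   46.6   12.8  -50.2  163.1 -149.7] [0.2 0.6 0.2] 0.06836700553723787 9.45
station [ 0.51 -0.01  0.15]
paddle_top [0.47 0.03 0.22]
in crop [255.7  400.59] knob [368.03 425.28]
```

View pics/c5.png

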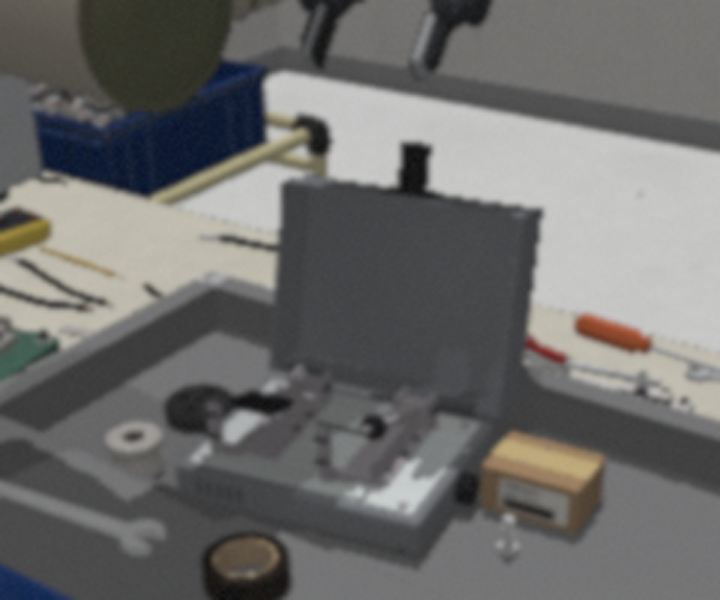

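The cover lies open on its stop and the gripper is clear of it. The predicted paddle (256,400) and knob (368,425) match the picture, with the paddle near (262,400) and the knob near (372,427). I'll turn the tool upright above the paddle.

Run:
```python
from h import *
np.set_printoptions(precision=4,suppress=True)
S=H-.072*X-.034*Z;top=S+.042*Y-.033*X;top[2]=.221
print(top,(top-env.observe()["position"])*1000)
```

```text
[0.4659 0.0267 0.221 ] [ -95.2091   23.9372 -201.6035]
```

Emit:
arm_command:
  steps:
    - {"delta_pos":[-15,2,0],"dr":[1.2,-6.1,0]}
    - {"delta_pos":[-15,4,0],"dr":[1.2,-6.1,0]}
    - {"delta_pos":[-15,4,0],"dr":[1.2,-6.1,0]}
    - {"delta_pos":[-15,4,0],"dr":[1.2,-6.1,0]}
    - {"delta_pos":[-15,4,0],"dr":[1.2,-6.1,0]}
    - {"delta_pos":[-15,4,0],"dr":[1.2,-6.1,0]}
    - {"delta_pos":[0,4,0],"dr":[1.2,-6.1,0]}
    - {"delta_pos":[0,2,0],"dr":[1.2,-6.1,0]}
    - {"delta_pos":[0,0,0],"dr":[0,0,0]}
    - {"delta_pos":[0,0,0],"dr":[0,0,0]}
    - {"delta_pos":[0,0,0],"dr":[0,0,0]}
  grip: 0

```text
time_s: 10.6
position: [0.4764, 0.028, 0.4232]
tool_rot: [[-0.187, 0.982, -0.037], [0.982, 0.187, -0.015], [-0.008, -0.039, -0.999]]
ft_force: [0.1, -0.5, -0.7]
grip_width: -0.0003
```

Run:
```python
from h import *
np.set_printoptions(precision=4,suppress=True)
S=H-.072*X-.034*Z;top=S+.042*Y-.033*X;top[2]=.221
o=env.observe();print((top+.022*Z-o["position"])*1000,delta(Rt(0),o),o["q"],o["grip_width"],o["ft_force"])
```

```text
[ -10.4313   -1.24   -180.2105] [ 0.8661 -2.1322 -0.2709] [ -10.2131   11.5644   58.4334   -1.3312  111.9392 -111.4605] -0.00027679850883613027 [ 0.0833 -0.4577 -0.6513]
```

Now down to 25 mm above the paddle's rest height.

Emit:
arm_command:
  steps:
    - {"delta_pos":[-5,-1,-30],"dr":[0.4,-1.0,-0.1]}
    - {"delta_pos":[-5,0,-30],"dr":[0.4,-1.0,-0.1]}
    - {"delta_pos":[0,0,-30],"dr":[0,0,0]}
    - {"delta_pos":[0,0,-30],"dr":[0,0,0]}
    - {"delta_pos":[0,0,-25],"dr":[0,0,0]}
    - {"delta_pos":[0,0,-10],"dr":[0,0,0]}
    - {"delta_pos":[0,0,0],"dr":[0,0,0]}
    - {"delta_pos":[0,0,0],"dr":[0,0,0]}

```text
time_s: 11.4
position: [0.4664, 0.0269, 0.2701]
tool_rot: [[-0.184, 0.983, 0.002], [0.983, 0.184, -0.002], [-0.002, 0.002, -1.0]]
ft_force: [0.2, 1.0, 0.6]
grip_width: -0.0002
```

Run:
```python
from h import *
np.set_printoptions(precision=4,suppress=True)
S=H-.072*X-.034*Z;top=S+.042*Y-.033*X;top[2]=.221
o=env.observe();print((top+.022*Z-o["position"])*1000,delta(Rt(0),o),o["ft_force"])
im=env.get_image("top");s=env.get_image("scene")
cv2.imwrite("pics/c6.png",np.hstack([cv2.resize(im[150:270,240:360],(400,400),interpolation=2),cv2.resize(s[130:230,240:340],(400,400),interpolation=2)]))
```

```text
[ -0.4404  -0.208  -27.091 ] [ 0.1029  0.1399 -0.0821] [0.2259 1.0468 0.6119]
```

View pics/c6.png

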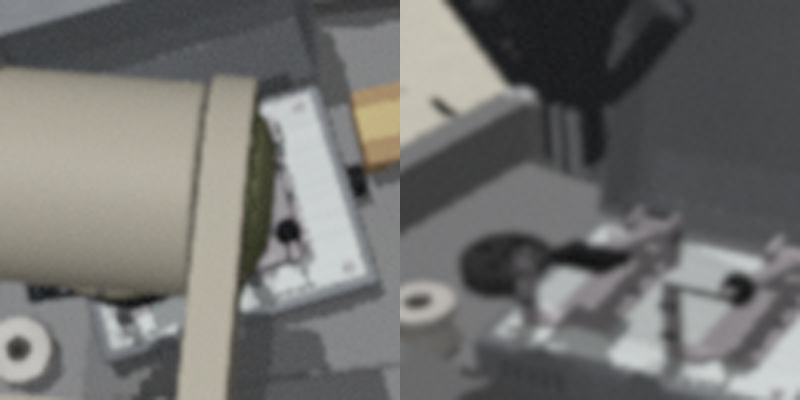

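The fingertips, at crop (578,165), are straight above the black paddle, whose centre is at about (588,253) against a predicted (581,254). I'll descend gently until contact.

Emit:
arm_command:
  steps:
    - {"delta_pos":[0,0,-10],"dr":[0,0,0]}
    - {"delta_pos":[0,0,-8],"dr":[0,0,0]}
    - {"delta_pos":[0,0,-4],"dr":[0,0,0]}
    - {"delta_pos":[0,0,0],"dr":[0,0,0]}
    - {"delta_pos":[0,0,0],"dr":[0,0,0]}

```text
time_s: 12.0
position: [0.4657, 0.027, 0.2474]
tool_rot: [[-0.184, 0.983, 0.002], [0.983, 0.184, -0.002], [-0.002, 0.002, -1.0]]
ft_force: [-0.2, -0.0, 0.1]
grip_width: -0.0002
```

Emit:
arm_command:
  steps:
    - {"delta_pos":[0,0,-2],"dr":[0,0,0]}
    - {"delta_pos":[0,0,-2],"dr":[0,0,0]}
    - {"delta_pos":[0,0,0],"dr":[0,0,0]}
    - {"delta_pos":[0,0,0],"dr":[0,0,0]}

```text
time_s: 12.4
position: [0.4656, 0.027, 0.2434]
tool_rot: [[-0.184, 0.983, 0.002], [0.983, 0.184, -0.002], [-0.002, 0.002, -1.0]]
ft_force: [-0.1, 0.2, 0.9]
grip_width: 0.0
```

Emit:
arm_command:
  steps:
    - {"delta_pos":[0,0,-2],"dr":[0,0,0]}
    - {"delta_pos":[0,0,-2],"dr":[0,0,0]}
    - {"delta_pos":[0,0,0],"dr":[0,0,0]}
    - {"delta_pos":[0,0,0],"dr":[0,0,0]}

```text
time_s: 12.8
position: [0.4656, 0.027, 0.2393]
tool_rot: [[-0.184, 0.983, 0.002], [0.983, 0.184, -0.002], [-0.002, 0.001, -1.0]]
ft_force: [-0.3, 0.6, -0.4]
grip_width: -0.0
```

Emit:
arm_command:
  steps:
    - {"delta_pos":[0,0,-2],"dr":[0,0,0]}
    - {"delta_pos":[0,0,-1],"dr":[0,0,0]}
    - {"delta_pos":[0,0,0],"dr":[0,0,0]}
    - {"delta_pos":[0,0,0],"dr":[0,0,0]}

```text
time_s: 13.2
position: [0.4656, 0.027, 0.2363]
tool_rot: [[-0.184, 0.983, 0.002], [0.983, 0.184, -0.002], [-0.002, 0.001, -1.0]]
ft_force: [-1.1, 1.4, 0.8]
grip_width: 0.0003
```

Run:
```python
from h import *
o=env.observe();print(o["position"],o["ft_force"])
s=env.get_image("scene");print([env.observe()["ft_force"].round(2)])
p=o["position"]
for d in (0,.012,.022):print(d,(proj("scene",p-d*Z)-[250,160])*[10,10])
cv2.imwrite("pics/c7.png",cv2.resize(s[160:220,250:330],(800,600),interpolation=2))
```

```text
[0.46562816 0.02700546 0.2363331 ] [-1.06860402  1.38351871  0.76934544]
[array([ 0.46,  0.64, -0.77])]
0 [345.52200506 269.76231226]
0.012 [349.26851566 321.32666021]
0.022 [352.35236066 363.77054311]
```

View pics/c7.png

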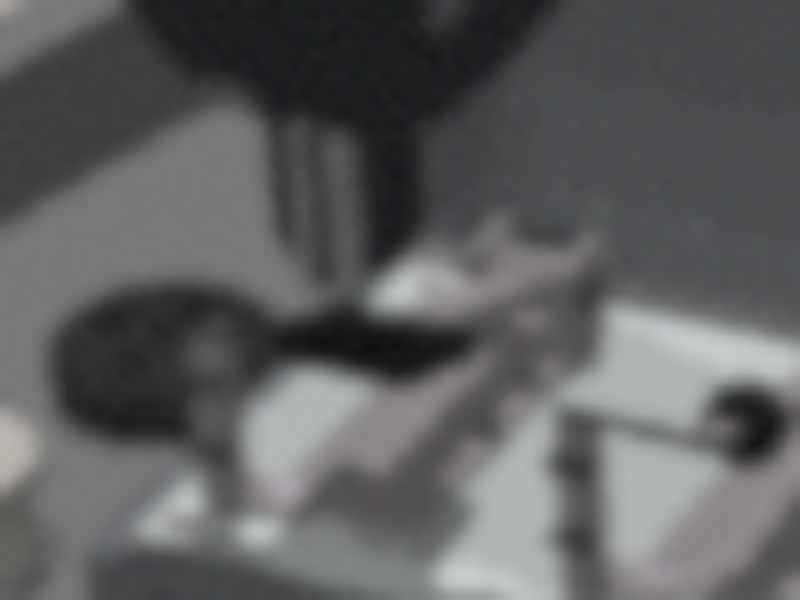

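The visible fingertip ends near the TCP row, around (340,282), and not 22 mm further down at (352,364). So the tips are still above the black paddle at (370,330), which agrees with the first missed grasp and the near-zero force. I'll go on in small steps, watching the force.

Emit:
arm_command:
  steps:
    - {"delta_pos":[0,0,-2],"dr":[0,0,0]}
    - {"delta_pos":[0,0,-1],"dr":[0,0,0]}
    - {"delta_pos":[0,0,0],"dr":[0,0,0]}

```text
time_s: 13.55
position: [0.4655, 0.027, 0.2332]
tool_rot: [[-0.184, 0.983, 0.002], [0.983, 0.184, -0.002], [-0.002, 0.001, -1.0]]
ft_force: [-0.1, -0.5, 0.5]
grip_width: -0.0003
```

Emit:
arm_command:
  steps:
    - {"delta_pos":[0,0,-2],"dr":[0,0,0]}
    - {"delta_pos":[0,0,-1],"dr":[0,0,0]}
    - {"delta_pos":[0,0,0],"dr":[0,0,0]}

```text
time_s: 13.85
position: [0.4656, 0.027, 0.2302]
tool_rot: [[-0.184, 0.983, 0.001], [0.983, 0.184, -0.001], [-0.002, 0.001, -1.0]]
ft_force: [-0.2, 0.3, -1.0]
grip_width: 0.0002
```

Emit:
arm_command:
  steps:
    - {"delta_pos":[0,0,-2],"dr":[0,0,0]}
    - {"delta_pos":[0,0,0],"dr":[0,0,0]}

```text
time_s: 14.05
position: [0.4655, 0.027, 0.2281]
tool_rot: [[-0.184, 0.983, 0.001], [0.983, 0.184, -0.002], [-0.002, 0.001, -1.0]]
ft_force: [0.6, -0.1, -0.5]
grip_width: -0.0001
```

Emit:
arm_command:
  steps:
    - {"delta_pos":[0,0,-2],"dr":[0,0,0]}
    - {"delta_pos":[0,0,0],"dr":[0,0,0]}

```text
time_s: 14.25
position: [0.4657, 0.027, 0.2263]
tool_rot: [[-0.184, 0.983, 0.002], [0.983, 0.184, -0.002], [-0.002, 0.002, -1.0]]
ft_force: [-0.3, -0.2, 1.5]
grip_width: -0.0003
```

Emit:
arm_command:
  steps:
    - {"delta_pos":[0,0,-1.5],"dr":[0,0,0]}
    - {"delta_pos":[0,0,0],"dr":[0,0,0]}

```text
time_s: 14.45
position: [0.4656, 0.027, 0.2249]
tool_rot: [[-0.184, 0.983, 0.002], [0.983, 0.184, -0.002], [-0.002, 0.002, -1.0]]
ft_force: [-1.0, -0.3, 2.4]
grip_width: -0.0003
```

Emit:
arm_command:
  steps:
    - {"delta_pos":[0,0,-1.5],"dr":[0,0,0]}
    - {"delta_pos":[0,0,0],"dr":[0,0,0]}

```text
time_s: 14.65
position: [0.4656, 0.027, 0.2233]
tool_rot: [[-0.184, 0.983, 0.002], [0.983, 0.184, -0.002], [-0.002, 0.001, -1.0]]
ft_force: [-0.6, -0.2, 3.0]
grip_width: -0.0004
```

Emit:
arm_command:
  steps:
    - {"delta_pos":[0,0,-1.5],"dr":[0,0,0]}
    - {"delta_pos":[0,0,0],"dr":[0,0,0]}

```text
time_s: 14.85
position: [0.4656, 0.027, 0.2217]
tool_rot: [[-0.184, 0.983, 0.002], [0.983, 0.184, -0.002], [-0.002, 0.001, -1.0]]
ft_force: [-1.5, -0.6, 3.8]
grip_width: 0.0001
```

Emit:
arm_command:
  steps:
    - {"delta_pos":[0,0,-1.5],"dr":[0,0,0]}
    - {"delta_pos":[0,0,0],"dr":[0,0,0]}

```text
time_s: 15.05
position: [0.4656, 0.027, 0.2202]
tool_rot: [[-0.184, 0.983, 0.002], [0.983, 0.184, -0.002], [-0.002, 0.001, -1.0]]
ft_force: [-1.2, -0.5, 4.4]
grip_width: 0.0002
```

Contact came at a TCP height of about 0.2265. By geometry, mid travel is about 16 mm lower, near 0.210.

Emit:
arm_command:
  steps:
    - {"delta_pos":[0,0,-1.5],"dr":[0,0,0]}
    - {"delta_pos":[0,0,-1.5],"dr":[0,0,0]}
    - {"delta_pos":[0,0,0],"dr":[0,0,0]}

```text
time_s: 15.35
position: [0.4655, 0.027, 0.2172]
tool_rot: [[-0.184, 0.983, 0.001], [0.983, 0.184, -0.002], [-0.002, 0.001, -1.0]]
ft_force: [-2.5, -0.8, 3.7]
grip_width: -0.0
```

Emit:
arm_command:
  steps:
    - {"delta_pos":[0,0,-1.5],"dr":[0,0,0]}
    - {"delta_pos":[0,0,-1.5],"dr":[0,0,0]}
    - {"delta_pos":[0,0,0],"dr":[0,0,0]}

```text
time_s: 15.65
position: [0.4656, 0.027, 0.2142]
tool_rot: [[-0.184, 0.983, 0.002], [0.983, 0.184, -0.002], [-0.002, 0.001, -1.0]]
ft_force: [-2.5, -0.7, 4.3]
grip_width: 0.0002
```

Run:
```python
from h import *
f=[]
for i in range(3):
    s=env.get_image("scene");f.append(env.observe()["ft_force"])
print(np.round(f,1),env.observe()["position"])
cv2.imwrite("pics/c8.png",cv2.resize(s[160:220,250:330],(800,600),interpolation=2))
# model: rib post, pointer mid; paddle middle for theta
U=H-.072*X-.034*Z+.042*Y+.03*Z
A=U+.042*X+.016*Z
for th in(0,.1,.2,.3):
    ph=.3-th; k=.221-A[2]-.075*np.sin(.3)  # normal offset approx
    P=A-.075*np.cos(ph)*X+(.075*np.sin(ph)+k)*Z
    print(th,P[2].round(4),[((proj("scene",P+.018*w*Y-.017*X*np.cos(ph)+.017*np.sin(ph)*Z)-[250,160])*10).round() for w in(-1,1)])
```

```text
[[-2.2 -1.2  5.7]
 [-2.7 -0.3  5.1]
 [-2.7 -1.2  3.8]] [0.46560551 0.02700884 0.21437528]
0 0.221 [array([399., 361.]), array([242., 326.])]
0.1 0.2137 [array([396., 404.]), array([240., 369.])]
0.2 0.2063 [array([395., 446.]), array([240., 411.])]
0.3 0.1988 [array([397., 486.]), array([242., 450.])]
```

Emit:
arm_command:
  steps:
    - {"delta_pos":[0,0,-1.5],"dr":[0,0,0]}
    - {"delta_pos":[0,0,-1.5],"dr":[0,0,0]}
    - {"delta_pos":[0,0,-1],"dr":[0,0,0]}
    - {"delta_pos":[0,0,0],"dr":[0,0,0]}
    - {"delta_pos":[0,0,0],"dr":[0,0,0]}

```text
time_s: 16.3
position: [0.4655, 0.027, 0.2103]
tool_rot: [[-0.184, 0.983, 0.002], [0.983, 0.184, -0.002], [-0.002, 0.001, -1.0]]
ft_force: [-4.0, -0.5, 5.2]
grip_width: 0.0002
```

Run:
```python
from h import *
f=[];S=[]
for i in range(8):
    s=env.get_image("scene");S.append(s.astype(float));f.append(env.observe()["ft_force"])
print(np.mean(f,0).round(2),env.observe()["position"])
s=np.mean(S,0).astype(np.uint8)
b=cv2.imread("pics/c7.png")
im=cv2.convertScaleAbs(cv2.resize(s[160:220,250:330],(800,600),interpolation=2),alpha=1.6)
b=cv2.convertScaleAbs(b,alpha=1.6)
cv2.imwrite("pics/c9.png",np.hstack([b[200:600,100:500],im[200:600,100:500]]))
```

```text
[-3.36 -0.47  5.14] [0.46553136 0.02700179 0.2103547 ]
```

View pics/c9.png

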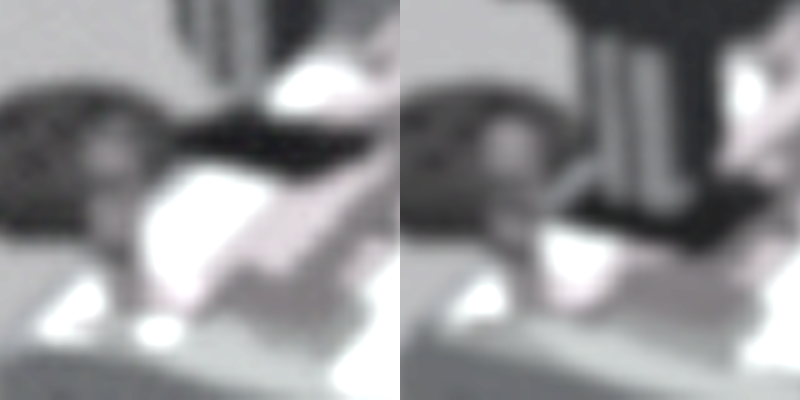

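In the right half the paddle has dropped about 70 rows, which is roughly 0.165 rad by the model. The drop since contact suggests about 0.19. The pointer reaches the post between its ribs near (540,200), and the force is 5 N. I'll go 1 mm further to centre it, hold, and check numerically.

Emit:
arm_command:
  steps:
    - {"delta_pos":[0,0,-1],"dr":[0,0,0]}
    - {"delta_pos":[0,0,0],"dr":[0,0,0]}
    - {"delta_pos":[0,0,0],"dr":[0,0,0]}
    - {"delta_pos":[0,0,0],"dr":[0,0,0]}
    - {"delta_pos":[0,0,0],"dr":[0,0,0]}
    - {"delta_pos":[0,0,0],"dr":[0,0,0]}
    - {"delta_pos":[0,0,0],"dr":[0,0,0]}
    - {"delta_pos":[0,0,0],"dr":[0,0,0]}
    - {"delta_pos":[0,0,0],"dr":[0,0,0]}
    - {"delta_pos":[0,0,0],"dr":[0,0,0]}

```text
time_s: 17.7
position: [0.4656, 0.027, 0.2094]
tool_rot: [[-0.184, 0.983, 0.002], [0.983, 0.184, -0.002], [-0.002, 0.001, -1.0]]
ft_force: [-2.9, -0.7, 5.9]
grip_width: 0.0001
```

Run:
```python
from h import *
old=cv2.imread("pics/c7.png",0);f=[];S=[]
for i in range(8): S.append(env.get_image("scene").astype(float));f.append(env.observe()["ft_force"])
s=cv2.cvtColor(np.mean(S,0).astype(np.uint8),6);new=cv2.resize(s[160:220,250:330],(800,600),interpolation=2)
print(np.mean(f,0).round(2),env.observe()["position"])
for n,i in(("old",old),("new",new)):   # lower dark->bright edge of the paddle, by column
    print(n,[(c,int(250+np.argmax(np.diff(i[250:470:4,c].astype(int)))*4)) for c in(300,340,380)])
t0=cv2.imread("pics/scene0.png",0)  # cover still up: its open hood vs c5
a=cv2.imread("pics/c5.png",0);b=cv2.resize(s[60:260,200:440],(720,600),interpolation=2)
print("cover diff",np.abs(a[200:330,440:520].astype(int)-b[200:330,440:520]).mean(),"knob diff",np.abs(a[405:445,355:390].astype(int)-b[405:445,355:390]).mean())
```

```text
[-3.05 -1.19  5.22] [0.46556428 0.02701601 0.20937102]
old [(300, 362), (340, 362), (380, 274)]
new [(300, 434), (340, 442), (380, 454)]
cover diff 5.857211538461539 knob diff 40.02571428571429
```

The edge drop of 72–80 rows gives about 0.17–0.19 rad. The knob patch changed brightness, so I'll check the knob's position before handing in.

Run:
```python
from h import *
S=[env.get_image("scene").astype(float) for i in range(4)]
s=cv2.cvtColor(np.mean(S,0).astype(np.uint8),6);new=cv2.resize(s[160:220,250:330],(800,600),interpolation=2)
for i in(cv2.imread("pics/c7.png",0),new):
    r=i[350:500,680:800]
    for t in(45,60):
        n,l,st,c=cv2.connectedComponentsWithStats((r<t).astype(np.uint8))
        print(t,[(c[k].round(),st[k]) for k in range(1,n) if st[k,4]>500])
    print(i[360:500:10,745], i[425,680:800:10])
a=cv2.imread("pics/c5.png",0);b=cv2.resize(s[60:260,200:440],(720,600),interpolation=2)
print(a[427,330:400:5],b[427,330:400:5])
```

```text
45 [(array([76., 74.]), array([  49,   48,   50,   57, 1682], dtype=int32))]
60 [(array([75., 74.]), array([  43,   45,   62,   64, 2613], dtype=int32))]
[199 180 138  81  40  34  46  49  40  38  65 104 129 137] [153 146 125 109 104  89  63  39  26  26  49  84]
45 [(array([76., 74.]), array([  49,   48,   50,   57, 1702], dtype=int32))]
60 [(array([75., 74.]), array([  43,   45,   62,   64, 2613], dtype=int32))]
[199 181 137  80  41  35  46  50  39  36  65 105 130 137] [152 146 125 110 103  89  63  40  26  26  48  85]
[ 73  77  80  88 104 110  98 101  75  35  26  52  86  95] [ 99 124 126 131 145 153 124 103  77  38  25  64 111 116]
```

The knob hasn't moved (same centroid and size); only the shading around it changed. Handing in.

```bash
python3 -c "
from rig import env
print(env.close_job(), env.observe()['ft_force'])"
```

```text
the job is handed in; nothing more can be done
the job is handed in; nothing more can be done
```

The cover is open on its stop, and the arm is holding the paddle (the left, +y unit) at about the middle of its travel. I handed the job in at about 18 s of the 48 s; no verdict was reported.

**Last checks**
- **Paddle:** the picture puts it at about 0.17–0.19 rad, and the 17 mm pressed since first contact puts it at about 0.2 rad. Both are inside the 0.13–0.27 rad band. The upward force on the fingers is a steady 5.2 N.
- **Pointer:** it appeared to stand between the post's ribs, but the picture was too blurred to be sure. I moved 1 mm lower after that picture.
- **Cover:** the earlier picture shows it leaning back on its stop, and the cover patch I compared looked almost the same at the end.
- **Knob lever:** its position in the picture did not change while I pressed the paddle.
- **Loose things:** I did not measure them at the end. The pictures show no contact or shift.

**What disagreed**
- **First grasp:** it missed because the fingers closed on top of the tab. Going about 10 mm deeper gripped it.
- **Fingertip length:** in the pictures and at contact, the closed fingertips seemed to end near the TCP, not 22 mm ahead of it as stated. I therefore set the paddle depth from first contact and the pictures, not from the stated length.

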